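Press the bush home with one turn of the flywheel press

ROBOT

A 6-joint arm with a two-finger parallel gripper is mounted at the origin on the work surface. World frame = base frame: x ahead of the robot, y to its left, z up, the work surface at z = 0. Lengths are in mm, angles in rad, forces in N, time in s.
With the tool pointing down it reaches from about 350 to 975 mm from the base axis. Payload 7.1 kg.
Tool frame: the origin (TCP) lies at the very end of the fingers, on their centre line; the grasp point (between the pads) lies 19 mm behind it (ctrl.pinch_z is the z of the grasp point in the tool frame, in mm); z points along the fingers, y is the direction in which the jaws open and shut (so a half turn about z gives the same grasp; the last joint's range is limited). The gripper opens to 88 mm and grips with 3 to 60 N. Pads are 20 mm wide; open, the fingers measure 115 mm over their backs; the gripper's body (75 mm by 178 mm) begins 61 mm behind the grasp point.
Start: joints at [1.268, 0.423, 1.63, -0, 1.089, -0.019], TCP at [174.972, 599.991, 222.675] pointing down, gripper open.
Joint ranges: [-3, 3], [-0.9, 2.11], [0.09, 2.58], [-1.31, 4.45], [0.11, 2.69], [-2.54, 2.54]. Speed limits (rad/s): [2.39, 2.39, 3.01, 3.14, 3.14, 3.14].

INTERFACE

Orientations are given as a rotation vector (axis times angle).
In Python, from workcell import get_obs, optics, ctrl gives the robot as it stands.
- The arm moves only by the shell command python3 -m jog 'ROWS'. ROWS is a JSON object of lists of equal length, an entry for each row: "delta_rot": the turn, a rotation vector about the tool's x, y, z in rad, a list of three; "translation": the shift along the tool's x, y, z in mm, a list of three; "hand": the opening, from -1 (shut) to 1 (fully open). In form: {"delta_rot": [[rx, ry, rz], ...], "translation": [[x, y, z], ...], "hand": [hand, ...]}. A call has 1 to 5 rows; each row is the pose to reach, as a shift and turn from the pose commanded when the call began, along the tool's axes at that moment; what a row does not reach only later rows make up. A row lasts 1/10 s, in which the tool goes at most 50 mm and 8.59 degrees, less where a joint would pass 70% of its speed; a pose out of reach is approached as far as the arm can. A call with a gripper value outside its range is refused whole. The fingers move at their own pace and stop on an object; the grip force is fixed at half the most. Time passes only in rows, so rows that repeat a pose let the fingers close. It gives the time, the measured TCP pose, the force and the opening at its end, in the units of the state.
- get_obs(): the state, without advancing time (a new reading comes with each control period).
- optics.get_image(name): name is "scene" or "top" or "wrist"; returns the picture (420x560x3 uint8, red, green, blue); there is no depth.
- optics.calibration(name): a dict with "intrinsics" (3x3 intrinsics, pixels), "k1" (the pictures are not rectified: a ray, as slopes to the right and down, at radius r is drawn at 1 + k1 r^2 times it, then the intrinsics apply), "cam_to_world" (4x4, takes a point from camera to world coordinates). Camera axes: x right, y up, looking along -z (the intrinsics and any distortion apply to the point x, -y, -z); pixel columns grow to the right and rows downward; lengths in mm; the calibration is good to about 2 mm. A picture is of the moment at which its call begins: read the wrist's pose just before it. calibration takes no time and is no camera call; for the wrist camera it gives the pose at the moment of the call.
- ctrl.close_job(): hands the job in, once; it reports no verdict.
The state is a dict: "t": time; "qpos": joint angles; "qvel": joint speeds; "joint_torque": joint torques, N m; "ee_pos": TCP position; "orientation": TCP orientation; "ft_force": force on the tool from outside, world axes, zero at the start; "moment": the same for the moment, N m; "width": finger opening in mm.
Only numpy, scipy, OpenCV 4.12 (cv2) and the standard library are available. Lean on these libraries where they do the work, as an engineer would, in place of code of your own. Each camera call takes 0.05 s, during which the arm holds its last target. There are 200 camera calls.

TASK

Stand the printed bearing block in the nest of the small flywheel press with its brass bush facing the ram, and let go of it. Then take the crank handle and turn the flywheel clockwise (seen from above) through exactly one revolution, so that the ram presses the bush home and draws fully back, and let go there. Feel your way round without forcing the handle in or out, for its clamp slips in the slot of the crank arm at about 7 N and must stay where it is set (within 3 mm); leave the other things on the desk where they are.

Things in the scene. Friction and masses are not known exactly. Their poses are not given: they have to be found in the camera images.
- press: Flywheel press, fixed to the desk: grey base plate 150 (x) x 420 (y) x 12 mm, from y -195 to +225 mm; origin on the desk surface under its middle line. +y points from nest to flywheel. The ram, a steel rod along y with a platen 78 mm wide (x) and 26 mm high at its end, centred 42 mm above the desk, moves 27.5 mm to -y in half a turn of the wheel and back in the other half.
- axis_nominal (a point): Nominal place of the flywheel's upright axis, at handle height: x 0, y 135, z 144 mm of the press, NOT the true axis: wheel, housing and ram are clamped crosswise in slots, so the true axis lies up to 22 mm from here along the press's +x or -x (y is true). It stays put, but is not measured: find it by the forces and the path of the hand. The wheel is 158 mm across, its top 98 mm above the desk.
- handle: Upright black round handle on the crank arm (arm's top 108 mm above the desk), 24 mm across, 50 mm long, free to revolve on its own pin, so the hand need not turn. Origin at its middle, 144 mm above the desk. It is clamped in a slot of the arm, 52 to 64 mm from the true axis, and starts at any heading within 1.1 rad of the press's -x as seen from the axis. Keep clear of it on the way: a knock shifts it.
- slip (a joint): How far the handle's post has slipped along its slot in the crank arm, m, outwards positive; 0 at the start. Its clamp holds up to about 7 N of push or pull towards or away from the wheel's axis and slips for good beyond that; pushing along the turn does not load it.
- nest (a point): Centre of the nest floor, 12 mm above the desk, at x 0, y -100 mm of the press; axes as the press's. The nest is an open-topped pocket 33 (x) x 43 (y) mm: back stop 45 mm high on its -y side; 8 mm thick side cheeks and a front lip (towards the ram) only 9 mm high.
- block_mid (a point): Middle of the loose grey printed bearing block, 30 (x) x 40 (y) x 46 mm (plus a rounded top to 50 mm), upright, 90 g; this point is 25 mm above its underside. The brass bush (16 mm across) stands 6 mm out of its +y face, 30 mm up, and slides in stiffly to -y (about 16 N): it must face the ram (block's +y along the press's +y).
- block_foot (a point): Centre of the block's underside, axes as the block's; it lies on nest when the block is fully down in the nest.
- bush (a joint): How far the bush has been pressed into the block, m: 0 as it stands out 6 mm, 0.006 flush, 0.007 at most.
- flywheel (a joint): Turn of the flywheel, rad, growing clockwise seen from above: 0 at the start with the ram fully back, pi with the ram forward, 2 pi after one revolution. It can be overturned by 0.7 rad. It has friction; the ram's return spring resists in the first half turn and drives the wheel on in the second: up to about 12 N at the handle. Let go near 2 pi, it stays there.
- stapler: Yellow-green stapler, 115 x 30 x 50 mm, bystander; origin under its middle.
- book: Green hard-cover notebook 120 x 170 x 18 mm, bystander; origin under its middle.
- track_wheel: Orange track wheel, 52 mm across, 22 mm high, lying flat, bystander; origin under its middle.
- driver: Red-handled screwdriver 200 mm long, lying on the desk, bystander; origin on the desk under its middle.

How it is judged (in metres and radians):
On the way, in this order (a step that is already met when the one before it is completed fails the run):
1. the block stands fully down in the nest, bush towards the ram, let go, before the flywheel is turned (distance between block_foot and nest below 0.006 m and z of block_foot in the frame of nest below 0.003 m and angle between block_foot's own z axis and vertical below 0.06 rad and contact force between the fingers and anything else below 0.2 N and value of joint flywheel below 0.3 rad and value of joint bush below 0.002 m), for 0.2 s.
2. half-way round, the ram has pressed the bush home (value of joint bush above 0.0045 m and value of joint flywheel between 2.2 and 4.2 rad), for 0.05 s.
At the end, for the whole second after the job is handed in: The flywheel is at rest one revolution on from its start, within 0.15 rad (about 9 mm at the handle); the bush is pressed in at least 4.5 mm (no more than 1.5 mm proud); the block stands upright, fully down in the nest (within 6 mm of its centre, as far as the pocket lets it); everything is let go (value of joint flywheel between 6.133 and 6.433 rad and velocity of joint flywheel between -0.05 and 0.05 rad/s and value of joint bush above 0.0045 m and distance between block_foot and nest below 0.006 m and z of block_foot in the frame of nest below 0.003 m and angle between block_foot's own z axis and vertical below 0.06 rad); the robot touches nothing.
It fails at once if the flywheel is turned more than 0.3 rad past the one revolution or more than 0.3 rad backwards from its start (value of joint flywheel above 6.583 rad or value of joint flywheel below -0.3 rad).
It fails at once if the handle's post is forced more than 3 mm along its slot in the crank arm (value of joint slip above 0.003 m or value of joint slip below -0.003 m).
It fails at once if a bystander is shifted by more than 25 mm (distance of any of stapler, book, track_wheel, driver from where it was at the start of the episode above 0.025 m).
It also fails if it takes over 72 s, if anything falls off the work surface, if the arm or the gripper's body presses on something with over 40 N, if the wrist force passes 120 N, or if a joint passes its speed limit or range.

## Working session

There is one attempt and no reset: what is moved stays moved. The work goes in short steps, Python scripts to look and compute and a shell command to move; the robot and the scene stay as the last step left them, time stands still between calls to the robot, and variables do not carry over. Pictures are saved under pics/ and viewed, about 8 in all and at most 12, crops included, and the job is handed in when it is done.

```bash
mkdir -p pics; ls
cat > h.py <<'E'
import numpy as np, cv2
from workcell import get_obs, optics, ctrl
from scipy.spatial.transform import Rotation as R
def snap(n,f):
    c=optics.calibration(n); im=optics.get_image(n); cv2.imwrite('pics/'+f,im[:,:,::-1]); np.save('pics/'+f+'.npy',im)
    np.savez('pics/'+f+'.npz',K=c['intrinsics'],k1=c['k1'],T=c['cam_to_world']); return im
def ray(f,uv):
    c=np.load('pics/'+f+'.npz'); K,k1,T=c['K'],float(c['k1']),c['T']
    p=cv2.undistortPoints(np.array([[uv]],float),K,np.array([k1,0,0,0.]))[0,0]
    return T[:3,3],T[:3,:3]@np.array([p[0],-p[1],-1])
def onz(f,uv,z):
    o,d=ray(f,uv); return o+d*(z-o[2])/d[2]
def proj(f,P):
    c=np.load('pics/'+f+'.npz'); K,k1,T=c['K'],float(c['k1']),c['T']
    q=(np.asarray(P,float)-T[:3,3])@T[:3,:3]; q=q*[1,-1,-1]
    return cv2.projectPoints(q.reshape(-1,1,3),np.zeros(3),np.zeros(3),K,np.array([k1,0,0,0.]))[0][:,0]
E
python3 - <<'E'
from h import *
a=snap('top','top.png');b=snap('scene','scene.png')
o=get_obs(); print({k:np.round(v,3) for k,v in o.items()}); print(ctrl.pinch_z)
for n in('top','scene'):print(optics.calibration(n))
E
```

```text
pics
{'t': np.float64(0.1), 'qpos': array([ 1.268,  0.424,  1.631,  0.   ,  1.089, -0.019]), 'qvel': array([ 0.001, -0.001, -0.002,  0.001, -0.001, -0.001]), 'joint_torque': array([ 0.0000e+00, -5.4561e+01, -2.7433e+01,  6.4000e-02,  1.9000e-02,
        0.0000e+00]), 'ee_pos': array([174.833, 599.559, 221.994]), 'orientation': array([-4.44e-01, -3.11e+00,  2.00e-03]), 'ft_force': array([ 0.026,  0.176, -0.122]), 'moment': array([ 0.057,  0.031, -0.083]), 'width': np.float64(88.004)}
-18.700000000000003
{'intrinsics': array([[490.86491602,   0.        , 278.63910384],
       [  0.        , 490.86491602, 215.24661859],
       [  0.        ,   0.        ,   1.        ]]), 'k1': 0.012159981653181069, 'cam_to_world': array([[ 7.59399340e-03,  9.75681252e-01, -2.19062608e-01,
         2.63647960e+02],
       [-9.99971114e-01,  7.47939184e-03, -1.35245193e-03,
         3.95204812e+01],
       [ 3.18893095e-04,  2.19066551e-01,  9.75709867e-01,
         1.51243720e+03],
       [ 0.00000000e+00,  0.00000000e+00,  0.00000000e+00,
         1.00000000e+00]])}
{'intrinsics': array([[408.56878624,   0.        , 276.78673542],
       [  0.        , 408.56878624, 211.84835239],
       [  0.        ,   0.        ,   1.        ]]), 'k1': -0.013775916674248411, 'cam_to_world': array([[-6.80936866e-02, -8.55728375e-01,  5.12925138e-01,
         1.11104817e+03],
       [ 9.97561082e-01, -6.63003094e-02,  2.18210315e-02,
         3.53223632e+01],
       [ 1.53342196e-02,  5.13160030e-01,  8.58155956e-01,
         1.00660061e+03],
       [ 0.00000000e+00,  0.00000000e+00,  0.00000000e+00,
         1.00000000e+00]])}
```

View pics/top.png

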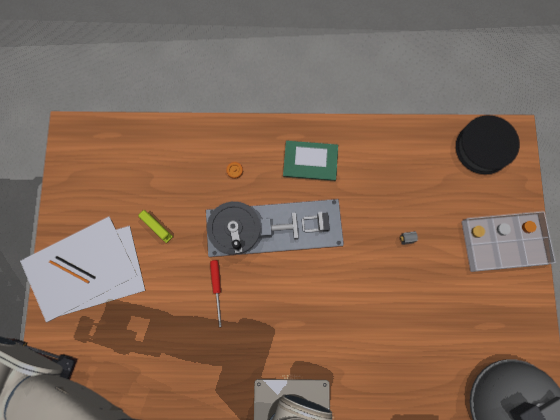

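View pics/scene.png

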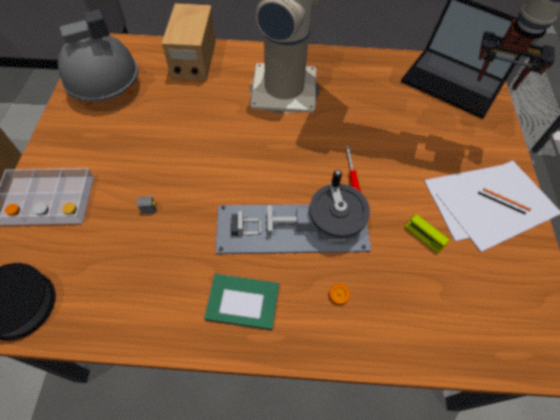

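The top view shows the press at px (207–342, 202–255), with the nest on the right, the wheel at (234,228) and the handle at (237,244). The block is at (408,238). Next I'll zoom in.

Run:
```python
from h import *
t=cv2.imread('pics/top.png');s=cv2.imread('pics/scene.png')
A=cv2.resize(t[195:262,200:350],None,fx=5.2,fy=5.2,interpolation=cv2.INTER_CUBIC)
B=cv2.resize(t[222:254,390:428],(300,250),interpolation=cv2.INTER_CUBIC)
C=cv2.resize(s[188:224,125:170],(300,240),interpolation=cv2.INTER_CUBIC)
out=np.zeros((A.shape[0]+250,A.shape[1],3),np.uint8);out[:A.shape[0]]=A;out[A.shape[0]:,:300]=B;out[A.shape[0]:A.shape[0]+240,320:620]=C
cv2.imwrite('pics/crop.png',out)
im=t.astype(int)
# plate mask: gray-blue, not wood
hsv=cv2.cvtColor(t,cv2.COLOR_BGR2HSV)
m=((hsv[...,1]<90)).astype(np.uint8); m[:195]=0;m[262:]=0;m[:,:200]=0;m[:,350:]=0
cs=cv2.findContours(m,0,2)[0]; c=max(cs,key=cv2.contourArea); r=cv2.minAreaRect(c); print(r)
for p in cv2.boxPoints(r): print(p,onz('top.png',p,12).round(1))
m=((hsv[...,1]<110)).astype(np.uint8);m[:222]=0;m[254:]=0;m[:,:390]=0;m[:,428:]=0
c=max(cv2.findContours(m,0,2)[0],key=cv2.contourArea);r=cv2.minAreaRect(c);print(r)
for p in cv2.boxPoints(r): print(p,onz('top.png',p,46).round(1))
```

```text
((273.5461120605469, 224.40167236328125), (53.52703857421875, 135.60902404785156), 85.36454010009766)
[203.80046 203.20537] [637.6 277.6  12. ]
[338.96594 192.24602] [ 676.6 -148.8   12. ]
[343.29175 245.59798] [ 506.  -158.9   12. ]
[208.12628 256.5573 ] [468.7 257.3  12. ]
((408.8299560546875, 237.30996704101562), (11.879395484924316, 17.111984252929688), 81.8698959350586)
[399.51996 232.63997] [ 541.6 -325.8   46. ]
[416.45996 230.21996] [ 549.5 -377.5   46. ]
[418.13995 241.97997] [ 513.3 -380.6   46. ]
[401.19995 244.39998] [ 505.5 -329.2   46. ]
```

View pics/crop.png

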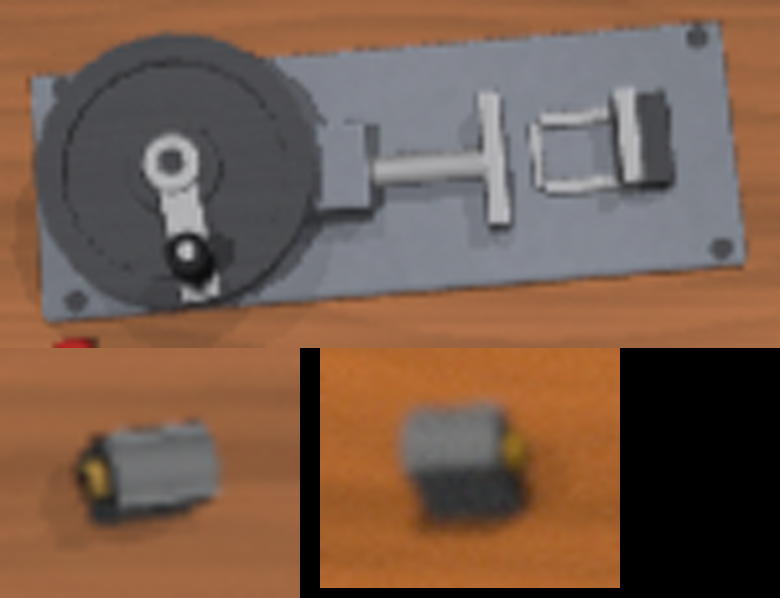

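The bush already faces world +y (left in the top view), the same way as the ram. Next: press frame, wheel axis, handle and block estimates, and a plan for a closer wrist look.

Run:
```python
from h import *
f='top.png'
P=lambda x,y:(200+x/5.2-.4,195+y/5.2-.4)
c=[onz(f,P(*p),12) for p in((32,76),(718,22),(746,266),(45,322))]
for p in c: print(p.round(1))
# local: TL(+x,+y end 225) TR(+x,-195) BR(-x,-195) BL(-x,225)
L=np.array([[75,225],[75,-195],[-75,-195],[-75,225]],float);W=np.array(c)[:,:2]
lc,wc=L.mean(0),W.mean(0);U,S,V=np.linalg.svd((L-lc).T@(W-wc));Rm=(U@V).T
print('yaw',np.arctan2(Rm[1,0],Rm[0,0]),'origin',wc-Rm@lc,'res',(W-wc-(L-lc)@Rm.T).round(1).tolist())
o=wc-Rm@lc
loc=lambda w:Rm.T@(w[:2]-o)
for n,p,z in(('hub',(171,162),112),('wheel',(181,172),98),('htop',(189,252),169),('backstopR',(650,140),57),('platentop',(490,92),55),('platenbot',(500,226),55),('nest',(575,150),20)):
    w=onz(f,P(*p),z);print(n,w.round(1),loc(w).round(1))
print(onz(f,(390+97/7.9,222+(475-348)/7.8),30),'bush'); print(onz(f,(390+165/7.9,222+(460-348)/7.8),50),'blockmid')
o=get_obs();print(R.from_rotvec(o['orientation']).as_matrix().round(3));c=optics.calibration('wrist');
T=np.eye(4);T[:3,:3]=R.from_rotvec(o['orientation']).as_matrix();T[:3,3]=o['ee_pos'];print((np.linalg.inv(T)@c['cam_to_world']).round(2),c['intrinsics'][0,0])
```

```text
[618.2 270.6  12. ]
[ 655.  -144.3   12. ]
[ 505.5 -158.1   12. ]
[468.8 256.9  12. ]
yaw 0.08870571817352453 origin [563.21064517  41.3416611 ] res [[0.2, -1.5], [-0.1, 1.9], [-0.3, 1.4], [0.3, -1.9]]
hub [545.7 175.5 112. ] [ -5.5 135.2]
wheel [542.8 171.1  98. ] [ -8.8 131. ]
htop [485.4 159.  169. ] [-67.1 124.1]
backstopR [572.  -97.9  57. ] [  -3.6 -139.4]
platentop [600.4  -4.7  55. ] [ 33.  -49.1]
platenbot [520.8 -10.5  55. ] [-46.8 -47.9]
nest [573.4 -56.5  20. ] [  1.5 -98.4]
[ 527.11998858 -337.39748267   30.        ] bush
[ 529.66776945 -358.5652325    50.        ] blockmid
[[-0.96   0.28  -0.   ]
 [ 0.28   0.96  -0.001]
 [ 0.    -0.001 -1.   ]]
[[  -0.      0.95    0.3    81.38]
 [   1.      0.     -0.     -0.56]
 [  -0.      0.3    -0.95 -163.04]
 [   0.      0.      0.      1.  ]] 310.5301744335437
```

```bash
cat > plan.py <<'E'
import sys
from h import *
def tgt(x,y,z,h,quiet=False):
    o=get_obs();M=R.from_rotvec(o['orientation']).as_matrix()
    D=np.array([[np.sin(h),np.cos(h),0],[-np.cos(h),np.sin(h),0],[0,0,-1.]])  # cols: tool x,y,z in world
    t=M.T@(np.array([x,y,z])-o['ee_pos']); r=R.from_matrix(M.T@D).as_rotvec()
    print('t',t.round(1).tolist(),'r',r.round(3).tolist())
if __name__=='__main__':
    tgt(*map(float,sys.argv[1:5]))
    o=get_obs();print(o['t'],o['ee_pos'].round(1),o['qpos'].round(2),o['ft_force'].round(2))
E
python3 plan.py 480 150 250 0.8; python3 plan.py 530 -357 170 0.1
python3 -m jog '{"delta_rot":[[0,0,0.15],[0,0,0.3],[0,0,0.45],[0,0,0.45],[0,0,0.45]],"translation":[[-30,-40,-28],[-70,-75,-28],[-110,-110,-28],[-150,-150,-28],[-190,-190,-28]],"hand":[1,1,1,1,1]}'
python3 plan.py 480 150 250 0.8; python3 plan.py 530 -357 170 0.1
```

```text
t: 0.6
ee_pos: [292.2, 385.1, 250.5]
orientation: [1.126, 2.933, -0.0]
ft_force: [0.8, 0.5, 0.9]
width: 87.8Traceback (most recent call last):
  File "plan.py", line 9, in <module>
    tgt(*map(float,sys.argv[1:5]))
    ~~~^^^^^^^^^^^^^^^^^^^^^^^^^^^
  File "plan.py", line 6, in tgt
    t=M.T@(np.array([x,y,z])-o['ee_pos']); r=R.from_matrix(M.T@D).as_rotvec()
                                             ~~~~~~~~~~~~~^^^^^^^
  File "scipy/spatial/transform/_rotation.pyx", line 1143, in scipy.spatial.transform._rotation.Rotation.from_matrix
ValueError: Non-positive determinant (left-handed or null coordinate frame) in rotation matrix 0: [[-8.83747647e-01 -4.67963775e-01 -3.13534053e-05]
 [-4.67963390e-01  8.83746830e-01  1.34389429e-03]
 [ 6.01185374e-04 -1.20233567e-03  9.99999096e-01]].
Traceback (most recent call last):
  File "plan.py", line 9, in <module>
    tgt(*map(float,sys.argv[1:5]))
    ~~~^^^^^^^^^^^^^^^^^^^^^^^^^^^
  File "plan.py", line 6, in tgt
    t=M.T@(np.array([x,y,z])-o['ee_pos']); r=R.from_matrix(M.T@D).as_rotvec()
                                             ~~~
[... 1067 characters left out ...]
979e-01]].
Traceback (most recent call last):
  File "plan.py", line 9, in <module>
    tgt(*map(float,sys.argv[1:5]))
    ~~~^^^^^^^^^^^^^^^^^^^^^^^^^^^
  File "plan.py", line 6, in tgt
    t=M.T@(np.array([x,y,z])-o['ee_pos']); r=R.from_matrix(M.T@D).as_rotvec()
                                             ~~~~~~~~~~~~~^^^^^^^
  File "scipy/spatial/transform/_rotation.pyx", line 1143, in scipy.spatial.transform._rotation.Rotation.from_matrix
ValueError: Non-positive determinant (left-handed or null coordinate frame) in rotation matrix 0: [[-7.40255630e-01 -6.72325502e-01  1.44722390e-04]
 [-6.72325487e-01  7.40255644e-01  1.42949803e-04]
 [ 2.03240364e-04 -8.51884518e-06  9.99999979e-01]].
```

```bash
sed -i 's/\[np.sin(h),np.cos(h),0\],\[-np.cos(h),np.sin(h),0\]/[-np.sin(h),np.cos(h),0],[np.cos(h),np.sin(h),0]/' plan.py
python3 plan.py 480 150 250 0.8; python3 plan.py 530 -357 170 0.1
```

```text
t [-296.9, -48.9, 0.6] r [-0.0, 0.0, 0.037]
0.6 [292.2 385.1 250.5] [ 0.9   0.18  1.91 -0.    1.06  0.06] [0.82 0.49 0.85]
t [-673.4, -392.1, 80.7] r [-0.0, 0.0, 0.737]
0.6 [292.2 385.1 250.5] [ 0.9   0.18  1.91 -0.    1.06  0.06] [0.82 0.49 0.85]
```

```bash
python3 -m jog '{"delta_rot":[[0,0,0.1],[0,0,0.2],[0,0,0.3],[0,0,0.4],[0,0,0.5]],"translation":[[-50,-8,0],[-100,-16,0],[-150,-25,0],[-198,-38,0],[-246,-52,0]],"hand":[1,1,1,1,1]}'
python3 plan.py 530 -357 170 0.1
```

```text
t: 1.1
ee_pos: [439.4, 183.2, 250.6]
orientation: [1.823, 2.559, 0.0]
ft_force: [0.7, 0.3, -0.1]
width: 88.0
t [-540.2, -90.9, 80.6] r [0.0, -0.0, 0.233]
1.1 [439.4 183.2 250.6] [0.37 0.17 1.92 0.   1.05 0.04] [ 0.74  0.33 -0.05]
```

```bash
python3 -m jog '{"delta_rot":[[0,0,0.05],[0,0,0.1],[0,0,0.15],[0,0,0.2],[0,0,0.23]],"translation":[[-49,-8,0],[-98,-16,0],[-147,-25,0],[-196,-33,0],[-244,-41,20]],"hand":[1,1,1,1,1]}' >/dev/null
python3 -m jog '{"delta_rot":[[0,0,0],[0,0,0],[0,0,0],[0,0,0],[0,0,0]],"translation":[[-49,-8,10],[-98,-16,20],[-147,-25,40],[-196,-33,50],[-244,-41,60]],"hand":[1,1,1,1,1]}' >/dev/null
python3 plan.py 530 -357 170 0.1
```

```text
t [-63.6, 58.6, 1.7] r [-0.001, -0.001, 0.007]
2.1 [ 464.9 -300.   171.8] [-0.59  0.39  1.83  0.    0.93 -0.7 ] [0.59 0.37 0.78]
```

```bash
python3 -m jog '{"delta_rot":[[0,0,0],[0,0,0],[0,0,0],[0,0,0]],"translation":[[-32,30,0],[-63,58,1],[-63,58,1],[-63,58,1]],"hand":[1,1,1,1]}'
python3 - <<'E'
from h import *
snap('wrist','w1.png')
o=get_obs();print(o['ee_pos'],o['orientation'])
E
```

```text
t: 2.5
ee_pos: [529.7, -354.6, 170.7]
orientation: [-2.099, -2.335, 0.0]
ft_force: [-0.7, 0.9, 0.2]
width: 87.6
[ 529.15833875 -353.81475733  170.82738932] [-2.09777987e+00 -2.33537180e+00  4.41417641e-04]
```

View pics/w1.png

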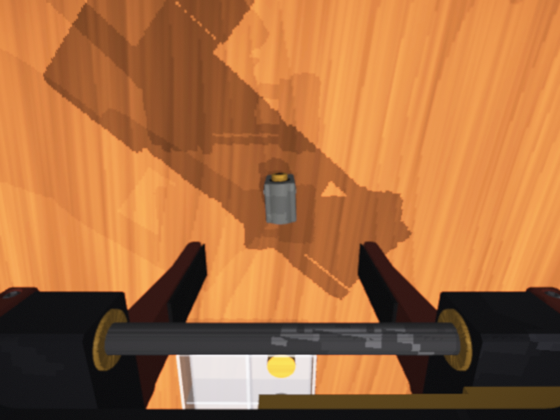

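The block is at px (265–296, 173–223), with the bush at the upper end and its sides upright in the image, so the yaw is nearly aligned. Next I'll measure its edges.

Run:
```python
from h import *
im=np.load('pics/w1.png.npy');hsv=cv2.cvtColor(im,cv2.COLOR_RGB2HSV)
m=(hsv[...,1]<80).astype(np.uint8);m[:165]=0;m[235:]=0;m[:,:250]=0;m[:,310:]=0
m=cv2.morphologyEx(m,cv2.MORPH_OPEN,np.ones((3,3)))
c=max(cv2.findContours(m,0,1)[0],key=cv2.contourArea);print(cv2.boundingRect(c))
for r in range(172,228,4):
    x=np.where(m[r])[0]
    if len(x): print(r,x.min(),x.max())
b=((hsv[...,0]>15)&(hsv[...,0]<32)&(hsv[...,1]>120)&(hsv[...,2]<200)).astype(np.uint8);b[:165]=0;b[190:]=0;b[:,:265]=0;b[:,295:]=0
ys,xs=np.where(b);print('bush',xs.mean(),ys.mean(),xs.min(),xs.max(),ys.min(),ys.max())
w=onz('w1.png',(280,178),30);print(w)
```

```text
(264, 175, 32, 49)
176 267 292
180 266 293
184 265 294
188 264 295
192 264 295
196 265 294
200 265 295
204 265 295
208 266 295
212 266 295
216 266 295
220 266 295
bush 279.0530303030303 177.21212121212122 271 287 173 181
[ 526.29452067 -337.92814267   30.        ]
```

```bash
python3 - <<'E'
from h import *
f='w1.png'
for z in(40,46):
  L1,L2,R1,R2=[onz(f,p,z) for p in((264,190),(265.6,218),(296,190),(296,218))]
  print(z,((L1+R1)/2).round(1),((L2+R2)/2).round(1),np.linalg.norm(L1-R1),np.linalg.norm(L2-R2),[np.arctan2((a-b)[1],(a-b)[0])-np.pi/2 for a,b in((L1,L2),(R1,R2))])
print('rear top',onz(f,(280.5,223.5),48),'front top',onz(f,(279.5,183.5),48), 'bush tip',onz(f,(279.1,176),34))
E
python3 plan.py 528 -356 170 0.13
```

```text
40 [ 527.4 -347.7   40. ] [ 531.2 -376.3   40. ] 31.179457762982008 30.458330350022216 [np.float64(0.14469778669386635), np.float64(0.11975450401560073)]
46 [ 527.3 -346.1   46. ] [ 531.  -374.2   46. ] 30.542781374977487 29.836379195537305 [np.float64(0.14469778669386546), np.float64(0.11975450401560028)]
rear top [ 531.24661601 -379.21550225   48.        ] front top [ 526.1076307  -339.42516985   48.        ] bush tip [ 525.14895102 -335.19302787   34.        ]
t [-2.1, -1.4, 0.8] r [-0.002, -0.002, -0.023]
2.55 [ 529.2 -353.8  170.8] [-0.61  0.5   1.64  0.    1.01 -0.72] [ 0.95 -0.07  0.02]
```

```bash
python3 plan.py 528.7 -359.3 18 0.13
python3 -m jog '{"delta_rot":[[-0.002,-0.002,-0.023],[-0.002,-0.002,-0.023],[-0.002,-0.002,-0.023],[-0.002,-0.002,-0.023],[-0.002,-0.002,-0.023]],"translation":[[-5.4,-1,0],[-5.4,-1,45],[-5.4,-1,90],[-5.4,-1,130],[-5.4,-1,152.5]],"hand":[1,1,1,1,1]}' 
python3 plan.py 528.7 -359.3 18 0.13
```

```text
t [-5.6, -0.8, 152.8] r [-0.002, -0.002, -0.023]
2.55 [ 529.2 -353.8  170.8] [-0.61  0.5   1.64  0.    1.01 -0.72] [ 0.95 -0.07  0.02]
t: 3.05
ee_pos: [527.1, -357.5, 16.4]
orientation: [-2.07, -2.36, 0.001]
ft_force: [-0.8, -0.5, 0.5]
width: 87.7
t [-2.0, 1.4, -1.6] r [-0.002, -0.001, 0.001]
3.05 [ 527.1 -357.5   16.4] [-0.61  0.72  1.69 -0.    0.74 -0.75] [-0.78 -0.48  0.54]
```

```bash
python3 -m jog '{"delta_rot":[[0,0,0],[0,0,0],[0,0,0],[0,0,0],[0,0,0]],"translation":[[-1,0.5,-1],[-1,0.5,-1],[-1,0.5,-1],[-1,0.5,-1],[-1,0.5,-1]],"hand":[1,-0.3,-1,-1,-1]}' 
python3 -m jog '{"delta_rot":[[0,0,0],[0,0,0],[0,0,0],[0,0,0],[0,0,0]],"translation":[[0,0,0],[0,0,0],[0,0,0],[0,0,0],[0,0,0]],"hand":[-1,-1,-1,-1,-1]}' 
python3 plan.py 569 -60 120 0.0887
```

```text
t: 3.55
ee_pos: [531.1, -361.5, 21.7]
orientation: [2.069, 2.357, 0.001]
ft_force: [0.7, -0.2, 0.3]
width: 59.4
t: 4.05
ee_pos: [530.2, -361.1, 20.2]
orientation: [2.071, 2.359, -0.0]
ft_force: [-0.7, 0.2, 1.9]
width: 30.3
t [293.3, 77.7, -100.2] r [0.002, 0.002, 0.041]
4.05 [ 530.2 -361.1   20.2] [-0.62  0.71  1.68 -0.    0.74 -0.75] [-0.7   0.16  1.88]
```

```bash
python3 -m jog '{"delta_rot":[[0,0,0],[0,0,0],[0,0,0.02],[0,0,0.04],[0,0,0.04]],"translation":[[0,0,-30],[0,0,-75],[30,8,-110],[70,20,-130],[115,32,-130]],"hand":[-1,-1,-1,-1,-1]}' 
python3 -m jog '{"delta_rot":[[0,0,0],[0,0,0],[0,0,0],[0,0,0],[0,0,0]],"translation":[[45,10,0],[90,20,0],[135,31,0],[175,40,0],[175,40,0]],"hand":[-1,-1,-1,-1,-1]}' 
python3 plan.py 569 -60 150 0.0887;python3 plan.py 569 -60 150 0.0887
```

```text
t: 4.55
ee_pos: [549.1, -243.1, 153.5]
orientation: [2.116, 2.31, 0.004]
ft_force: [0.1, 0.7, -1.0]
width: 29.7
t: 5.05
ee_pos: [571.2, -60.5, 149.6]
orientation: [2.113, 2.322, 0.001]
ft_force: [-0.6, 0.2, -1.5]
width: 29.6
t [0.7, -2.2, -0.4] r [0.002, 0.001, 0.006]
5.05 [571.2 -60.5 149.6] [-0.13  0.44  1.8  -0.    0.9  -0.22] [-0.55  0.23 -1.47]
t [0.7, -2.2, -0.4] r [0.002, 0.001, 0.006]
5.05 [571.2 -60.5 149.6] [-0.13  0.44  1.8  -0.    0.9  -0.22] [-0.55  0.23 -1.47]
```

```bash
python3 -m jog '{"delta_rot":[[0,0,0.006],[0,0,0.006],[0,0,0.006],[0,0,0.006],[0,0,0.006]],"translation":[[0.7,-1,0],[0.7,-1,0],[0.7,-1,0],[0.7,-1,0],[0.7,-1,0]],"hand":[-1,-1,-1,-1,-1]}'
python3 - <<'E'
from h import *
im=snap('wrist','w2.png')
o=get_obs();print(o['ee_pos'],o['orientation'])
cv2.imwrite('pics/w2c.png',cv2.resize(im[60:330,120:440,::-1],None,fx=2.2,fy=2.2,interpolation=cv2.INTER_CUBIC))
E
```

```text
t: 5.55
ee_pos: [569.9, -65.1, 149.8]
orientation: [2.126, 2.309, 0.0]
ft_force: [0.2, 0.1, -1.4]
width: 29.8
[569.93381371 -64.92209626 149.77665311] [2.12555511e+00 2.30946326e+00 3.02940126e-04]
```

View pics/w2c.png

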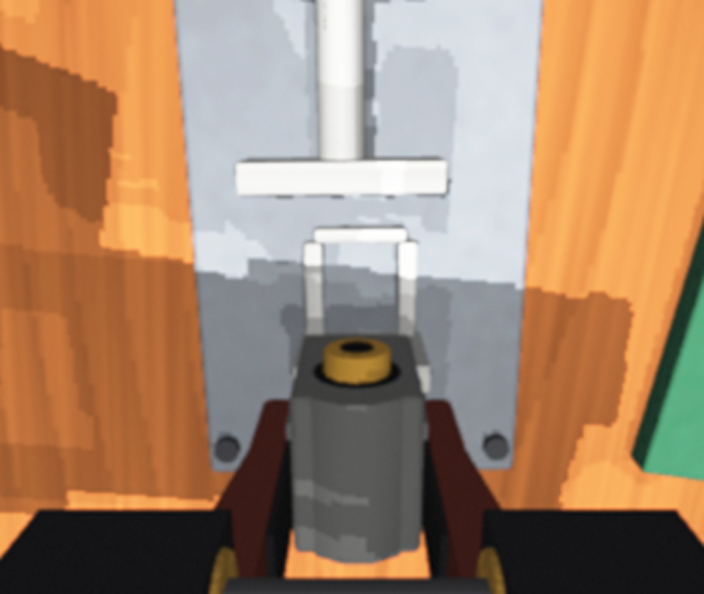

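The crop shows the nest lip at crop (314–408, 228–241) and the cheek inner edges at x≈322 and 398. The block's lower front edge is at (303–413, 336), with the bush facing the ram.

Run:
```python
from h import *
f='w2.png';P=lambda x,y:(120+(x+.5)/2.2-.5,60+(y+.5)/2.2-.5)
g=lambda n,x,y,z:(lambda w:(print(n,w.round(1)),w)[1])(onz(f,P(x,y),z))
zb=129.6
o=get_obs();M=R.from_rotvec(o['orientation']).as_matrix()
def tl(n,x,y,z):
    w=onz(f,P(x,y),z);print(n,w.round(1),'tool',(M.T@(w-o['ee_pos'])).round(1))
for a in [('bl front bot L',303,336,zb),('bl fbot R',413,336,zb),('bl ftop L',293,403,zb+45),('bl ftop R',422,403,zb+45),
 ('lip front',361,228,21),('lip inner',361,241,21),('cheekL in',322,270,21),('cheekL out',304,270,21),('cheekR in',398,270,21),('cheekR out',416,270,21),('cheekLin',323,325,21),('cheekRin',400,325,21),
 ('platen front L',237,193,42),('platen R',447,193,42),('pl corner L',213,469,12),('pl corner R',511,469,12),('rod',340,100,50),
 ('plL',180,40,12),('plR',541,40,12)]: tl(*a)
```

```text
bl front bot L [553.6 -45.8 129.6] tool [ 20.4 -14.7  20.1]
bl fbot R [584.6 -43.3 129.6] tool [20.4 16.3 20.2]
bl ftop L [554.7 -46.2 174.6] tool [ 19.9 -13.6 -24.9]
bl ftop R [583.  -43.9 174.6] tool [ 19.8  14.8 -24.8]
lip front [569.7 -31.9  21. ] tool [ 33.2   2.3 128.7]
lip inner [570.2 -37.5  21. ] tool [ 27.6   2.3 128.7]
cheekL in [554.3 -51.6  21. ] tool [ 14.8 -14.7 128.7]
cheekL out [546.5 -52.3  21. ] tool [ 14.8 -22.6 128.7]
cheekR in [587.4 -48.9  21. ] tool [ 14.8  18.5 128.8]
cheekR out [595.2 -48.3  21. ] tool [ 14.7  26.3 128.8]
cheekLin [556.4 -76.7  21. ] tool [-10.4 -14.7 128.8]
cheekRin [590.8 -73.9  21. ] tool [-10.4  19.8 128.8]
platen front L [519.7 -18.7  42. ] tool [ 50.4 -46.4 107.6]
platen R [601.7 -11.9  42. ] tool [ 50.4  35.8 107.8]
pl corner L [ 507.1 -158.5   12. ] tool [-87.8 -70.6 137.8]
pl corner R [ 654.  -146.6   12. ] tool [-88.   76.7 138.1]
rod [557.5  19.1  50. ] tool [84.9 -5.6 99.6]
plL [489.8  37.3  12. ] tool [108.8 -71.6 137.4]
plR [636.7  49.5  12. ] tool [108.8  75.8 137.7]
```

```bash
python3 -m jog '{"delta_rot":[[0,0,0],[0,0,0],[0,0,0],[0,0,0],[0,0,0]],"translation":[[6,1.3,30],[6,1.3,70],[6,1.3,92],[6,1.3,100],[6,1.3,100]],"hand":[-1,-1,-1,-1,-1]}' 
python3 -m jog '{"delta_rot":[[0,0,0],[0,0,0],[0,0,0]],"translation":[[0,0,0],[0,0,0],[0,0,0]],"hand":[-1,-1,-1]}'
python3 - <<'E'
from h import *
im=snap('wrist','w3.png')
o=get_obs();print(o['ee_pos'],o['orientation'])
cv2.imwrite('pics/w3c.png',cv2.resize(im[120:260,180:380,::-1],None,fx=4,fy=4,interpolation=cv2.INTER_CUBIC))
E
```

```text
t: 6.1
ee_pos: [570.5, -58.4, 48.9]
orientation: [2.126, 2.311, -0.001]
ft_force: [-0.0, 0.2, -0.8]
width: 29.9
t: 6.4
ee_pos: [571.9, -58.4, 51.1]
orientation: [2.123, 2.309, 0.002]
ft_force: [0.4, 0.7, -0.6]
width: 30.1
[571.73258253 -58.39426486  50.88579218] [2.12324555e+00 2.30949172e+00 2.06572426e-03]
```

View pics/w3c.png

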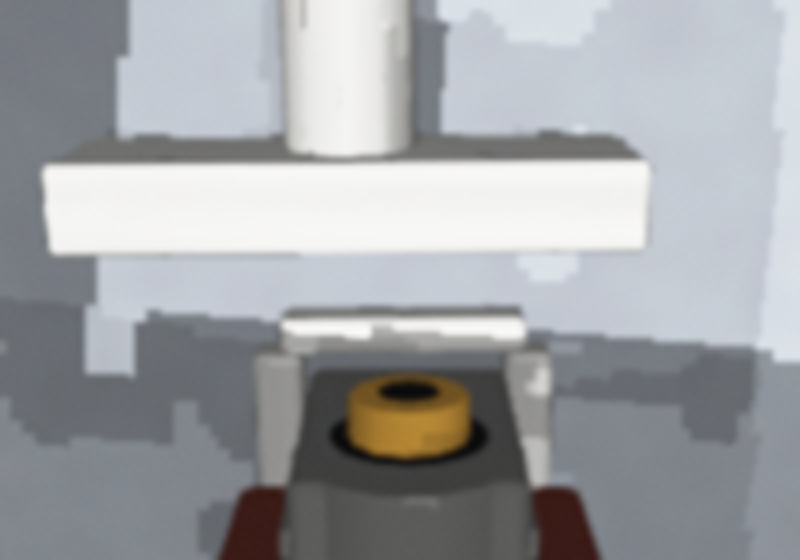

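The block is just above the nest. Its lower front edge is at crop (313–514, 370), the lip's inner edge at row ~340 and the cheek inner edges at ~300 and 509.

Run:
```python
from h import *
f='w3.png';P=lambda x,y:(180+(x+.5)/4-.5,120+(y+.5)/4-.5)
o=get_obs();M=R.from_rotvec(o['orientation']).as_matrix()
def tl(n,x,y,z):
    w=onz(f,P(x,y),z);print(n,w.round(1),'tool',(M.T@(w-o['ee_pos'])).round(1))
zb=30.7
for a in [('bl front bot L',313,370,zb),('bl fbot R',515,370,zb),('bl ftop L',291,487,zb+46),('R',530,487,zb+46),
 ('lip front',404,317,21),('lip inner',404,338,21),('lip innerfloor',404,350,12),('cheekL in',301,400,21),('cheekL out',257,400,21),('cheekR in',509,360,21),('cheekLin',301,360,21),('cheekR out',550,400,21),('cheekL front',278,355,21)]: tl(*a)
```

```text
bl front bot L [555.8 -39.   30.7] tool [ 20.7 -14.3  20.1]
bl fbot R [587.1 -36.4  30.7] tool [20.7 17.1 20.2]
bl ftop L [556.4 -38.4  76.7] tool [ 21.2 -13.5 -25.9]
R [584.9 -36.   76.7] tool [ 21.1  15.1 -25.8]
lip front [569.5 -32.   21. ] tool [26.5 -0.2 29.8]
lip inner [569.8 -35.6  21. ] tool [23.  -0.2 29.8]
lip innerfloor [570.2 -40.4  12. ] tool [18.1 -0.2 38.8]
cheekL in [553.7 -47.6  21. ] tool [ 12.3 -17.2  29.8]
cheekL out [546.5 -48.2  21. ] tool [ 12.3 -24.4  29.8]
cheekR in [587.2 -37.9  21. ] tool [19.2 17.  29.9]
cheekLin [553.3 -40.7  21. ] tool [ 19.3 -17.   29.8]
cheekR out [594.6 -44.2  21. ] tool [12.3 23.9 30. ]
cheekL front [549.5 -40.1  21. ] tool [ 20.1 -20.7  29.8]
```

```bash
python3 -m jog '{"delta_rot":[[0,0,0],[0,0,0],[0,0,0],[0,0,0],[0,0,0]],"translation":[[-1.1,-1,0],[-1.1,-1,4],[-1.1,-1,8],[-1.1,-1,12],[-1.1,-1,12]],"hand":[-1,-1,-1,-1,-1]}' 
python3 -m jog '{"delta_rot":[[0,0,0],[0,0,0],[0,0,0]],"translation":[[0,0,0],[0,0,0],[0,0,0]],"hand":[-1,-1,-1]}'
```

```text
t: 6.95
ee_pos: [570.4, -60.3, 38.6]
orientation: [2.123, 2.311, -0.001]
ft_force: [-4.5, -4.9, 12.5]
width: 30.1
t: 7.25
ee_pos: [570.4, -60.4, 38.7]
orientation: [2.123, 2.31, -0.0]
ft_force: [-4.0, -5.5, 11.8]
width: 29.9
```

```bash
python3 -m jog '{"delta_rot":[[0,0,0],[0,0,0],[0,0,0]],"translation":[[-0.8,-0.7,0],[-0.8,-0.7,0],[-0.8,-0.7,0]],"hand":[-1,-1,-1]}' 
python3 -m jog '{"delta_rot":[[0,0,0],[0,0,0],[0,0,0]],"translation":[[0,-0.7,0],[0,-0.7,0],[0,-0.7,0]],"hand":[-1,-1,-1]}'
```

```text
t: 7.55
ee_pos: [570.3, -60.5, 38.6]
orientation: [2.123, 2.31, 0.002]
ft_force: [-2.0, -1.0, 9.6]
width: 29.7
t: 7.85
ee_pos: [570.2, -60.6, 38.7]
orientation: [2.123, 2.309, 0.003]
ft_force: [-0.1, -0.0, 7.7]
width: 30.0
```

```bash
python3 -m jog '{"delta_rot":[[0,0,0],[0,0,0],[0,0,0]],"translation":[[-1,0,0],[-1,0,0],[-1,0,0]],"hand":[-1,-1,-1]}' 
python3 -m jog '{"delta_rot":[[0,0,0],[0,0,0],[0,0,0]],"translation":[[0,-1,0],[0,-1,0],[0,-1,0]],"hand":[-1,-1,-1]}'
python3 - <<'E'
from h import *
im=snap('wrist','w4.png')
o=get_obs();print(o['ee_pos'],o['orientation'],o['moment'],o['ft_force'])
cv2.imwrite('pics/w4c.png',cv2.resize(im[120:260,180:380,::-1],None,fx=4,fy=4,interpolation=cv2.INTER_CUBIC))
E
```

```text
t: 8.15
ee_pos: [569.9, -61.4, 37.9]
orientation: [2.123, 2.31, 0.002]
ft_force: [2.5, 0.2, 0.5]
width: 29.6
t: 8.45
ee_pos: [569.8, -61.4, 37.9]
orientation: [2.122, 2.308, 0.004]
ft_force: [6.1, 1.3, -2.0]
width: 29.7
[569.7832147  -61.46541864  37.94652013] [2.12238164 2.30843675 0.00418193] [ 0.29513084 -1.16957869  0.07145506] [ 6.37193561  2.96897297 -2.46437239]
```

View pics/w4c.png

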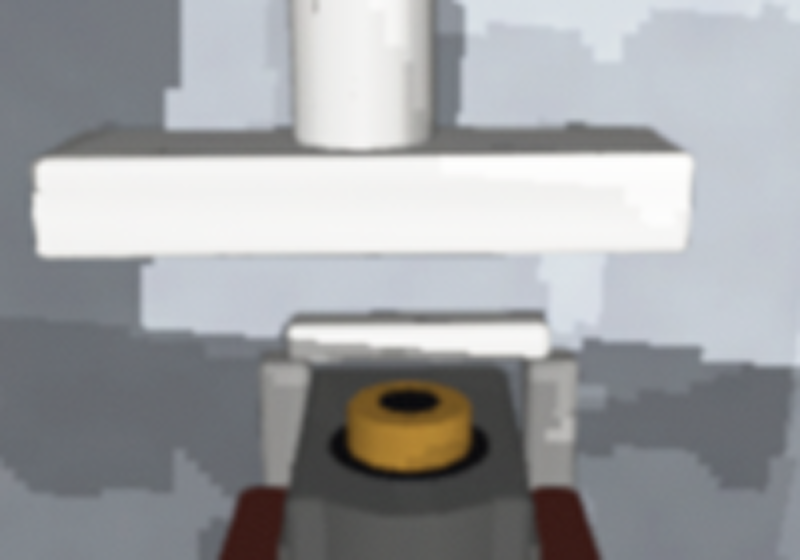

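The block has dropped into the pocket mouth. It touches the −x cheek on the left and has a gap on the right, so I'll shift it back by about 1.2 mm and lower it.

```bash
python3 -m jog '{"delta_rot":[[0,0,0],[0,0,0],[0,0,0],[0,0,0],[0,0,0]],"translation":[[0,1.5,0],[0,1.5,0],[0,1.5,1.5],[0,1.5,3],[0,1.5,3]],"hand":[-1,-1,-1,-1,-1]}'
python3 -m jog '{"delta_rot":[[0,0,0],[0,0,0],[0,0,0],[0,0,0],[0,0,0]],"translation":[[0,0,1],[0,0,2],[0,0,3],[0,0,3],[0,0,3]],"hand":[-1,-1,-1,-1,-1]}'
```

```text
t: 9.0
ee_pos: [569.9, -61.4, 34.7]
orientation: [2.124, 2.31, 0.001]
ft_force: [5.7, -0.1, -2.0]
width: 29.6
t: 9.5
ee_pos: [569.9, -61.4, 31.9]
orientation: [2.124, 2.31, 0.001]
ft_force: [6.0, 0.4, 0.8]
width: 29.9
```

```bash
python3 -m jog '{"delta_rot":[[0,0,0],[0,0,0],[0,0,0]],"translation":[[0,1,0],[0,1.5,0],[0,1.5,0]],"hand":[-1,-1,-1]}'
python3 -m jog '{"delta_rot":[[0,0,0],[0,0,0],[0,0,0],[0,0,0],[0,0,0]],"translation":[[0,0,0.5],[0,0,1],[0,0,1.5],[0,0,1.5],[0,0,1.5]],"hand":[-1,-1,-1,-1,-1]}'
```

```text
t: 9.8
ee_pos: [570.0, -61.4, 31.8]
orientation: [2.125, 2.312, -0.002]
ft_force: [1.3, -0.8, 5.9]
width: 29.7
t: 10.3
ee_pos: [570.0, -61.3, 31.7]
orientation: [2.125, 2.312, -0.002]
ft_force: [-3.3, 0.4, 19.7]
width: 29.8
```

```bash
python3 -m jog '{"delta_rot":[[0,0,0],[0,0,0],[0,0,0],[0,0,0],[0,0,0]],"translation":[[0,0.5,-1.5],[0,0.5,-1.5],[0,0.5,-1.5],[0,0.5,-1.5],[0,0.5,-1.5]],"hand":[-1,-1,-0.2,0,0]}'
python3 -m jog '{"delta_rot":[[0,0,0],[0,0,0],[0,0,0],[0,0,0],[0,0,0]],"translation":[[0,0,0],[0,0,0],[0,0,-20],[0,0,-45],[0,0,-60]],"hand":[0,0,0.2,0.2,0.2]}'
python3 - <<'E'
from h import *
im=snap('wrist','w5.png')
o=get_obs();print(o['ee_pos'],o['orientation'],o['moment'],o['ft_force'])
cv2.imwrite('pics/w5c.png',cv2.resize(im[100:300,150:410,::-1],None,fx=3,fy=3,interpolation=cv2.INTER_CUBIC))
E
```

```text
t: 10.8
ee_pos: [570.6, -61.1, 31.2]
orientation: [2.125, 2.312, -0.001]
ft_force: [-0.5, -0.6, -0.0]
width: 43.5
t: 11.3
ee_pos: [571.8, -61.1, 93.1]
orientation: [2.124, 2.31, 0.001]
ft_force: [1.0, 0.1, 0.6]
width: 52.8
[573.0244862  -61.25608716  95.08935268] [2.12183143 2.30821542 0.00419115] [-0.02337021  0.02335174 -0.04623535] [ 1.03257537 -0.39521507  1.6062768 ]
```

View pics/w5c.png

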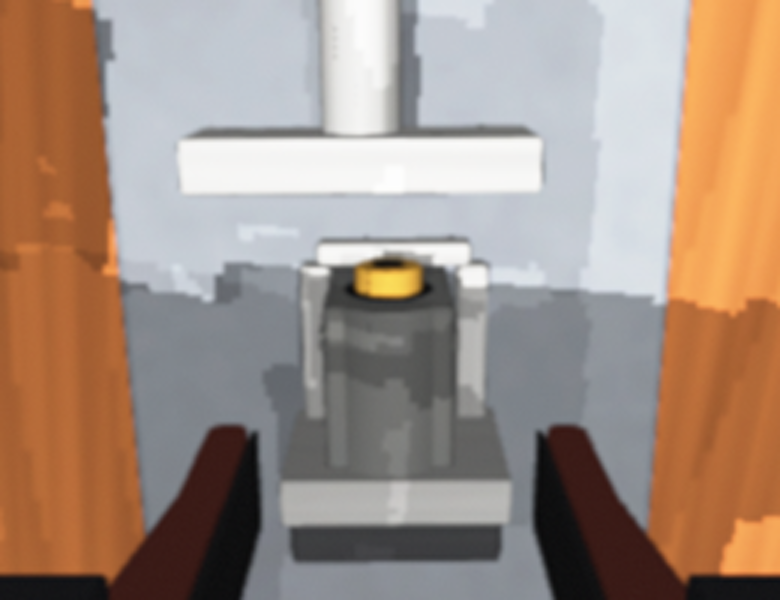

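The block sits between the cheeks behind the lip, upright, with the bush towards the platen. I'll check its height by touching its top lightly with closed fingers (62 mm expected).

```bash
python3 -m jog '{"delta_rot":[[0,0,0],[0,0,0],[0,0,0],[0,0,0],[0,0,0]],"translation":[[0,-1,0],[0,-1.5,0],[0,-1.5,0],[0,-1.5,0],[0,-1.5,10]],"hand":[-1,-1,-1,-1,-1]}'
python3 -m jog '{"delta_rot":[[0,0,0],[0,0,0],[0,0,0],[0,0,0],[0,0,0]],"translation":[[0,0,10],[0,0,17],[0,0,21],[0,0,22],[0,0,23]],"hand":[-1,-1,-1,-1,-1]}'
python3 -m jog '{"delta_rot":[[0,0,0],[0,0,0],[0,0,0],[0,0,0]],"translation":[[0,0,1],[0,0,2],[0,0,2],[0,0,2]],"hand":[-1,-1,-1,-1]}'
```

```text
t: 11.85
ee_pos: [570.5, -61.3, 81.9]
orientation: [2.123, 2.31, 0.002]
ft_force: [0.1, 1.1, 0.2]
width: 16.1
t: 12.35
ee_pos: [569.9, -61.3, 58.6]
orientation: [2.124, 2.311, 0.0]
ft_force: [0.8, 0.8, 0.2]
width: 0.1
t: 12.75
ee_pos: [570.2, -61.3, 58.4]
orientation: [2.124, 2.31, 0.001]
ft_force: [-3.9, 0.8, 11.6]
width: 0.4
```

```bash
python3 -m jog '{"delta_rot":[[0,0,0],[0,0,0],[0,0,-0.14],[0,0,-0.28],[0,0,-0.42]],"translation":[[0,0,-40],[0,0,-85],[0,0,-130],[0,0,-175],[0,0,-195]],"hand":[-1,-1,-1,-0.4,-0.2]}'
python3 plan.py 485 159 255 1.837
```

```text
t: 13.25
ee_pos: [571.3, -61.1, 256.8]
orientation: [1.585, 2.702, 0.004]
ft_force: [0.0, -0.4, 1.0]
width: 13.1
t [234.2, 32.1, 0.5] r [0.001, 0.01, -1.327]
13.25 [571.3 -61.1 256.8] [-0.13  0.31  1.72 -0.    1.11 -0.64] [ 0.04 -0.4   0.97]
```

```bash
python3 -m jog '{"delta_rot":[[0,0,-0.14],[0,0,-0.28],[0,0,-0.42],[0,0,-0.56],[0,0,-0.7]],"translation":[[30,4,0],[70,10,0],[110,15,0],[150,20,0],[195,27,0]],"hand":[0.1,0.1,0.1,0.1,0.1]}'
python3 plan.py 485 159 255 1.837
```

```text
t: 13.75
ee_pos: [498.3, 123.9, 251.8]
orientation: [0.565, 3.087, -0.001]
ft_force: [0.4, -0.4, 1.1]
width: 47.8
t [24.8, 28.1, -3.3] r [-0.001, 0.004, -0.628]
13.75 [498.3 123.9 251.8] [ 0.22  0.22  1.85 -0.    1.07 -0.99] [ 0.45 -0.42  1.07]
```

```bash
python3 -m jog '{"delta_rot":[[0,0,-0.14],[0,0,-0.28],[0,0,-0.42],[0,0,-0.56],[0,0,-0.63]],"translation":[[8,8,-3],[16,16,-3],[25,28,-3],[25,28,-3],[25,28,-3]],"hand":[0.1,0.1,0.1,0.1,0.1]}'
python3 -m jog '{"delta_rot":[[0,0,0],[0,0,0],[0,0,0]],"translation":[[0,0,0],[0,0,0],[0,0,0]],"hand":[0.1,0.1,0.1]}' >/dev/null
python3 - <<'E'
from h import *
im=snap('wrist','w6.png')
o=get_obs();print(o['ee_pos'],o['orientation'],o['qpos'].round(2))
cv2.imwrite('pics/w6c.png',cv2.resize(im[40:340,80:480,::-1],None,fx=2,fy=2,interpolation=cv2.INTER_CUBIC))
E
```

```text
t: 14.25
ee_pos: [485.4, 158.5, 254.6]
orientation: [-0.421, 3.11, -0.003]
ft_force: [-0.2, -0.5, 0.3]
width: 48.1
[485.59698977 157.85741595 254.29144077] [-0.40978812  3.11261141 -0.00316864] [ 0.29  0.21  1.85 -0.    1.07 -1.54]
```

View pics/w6c.png

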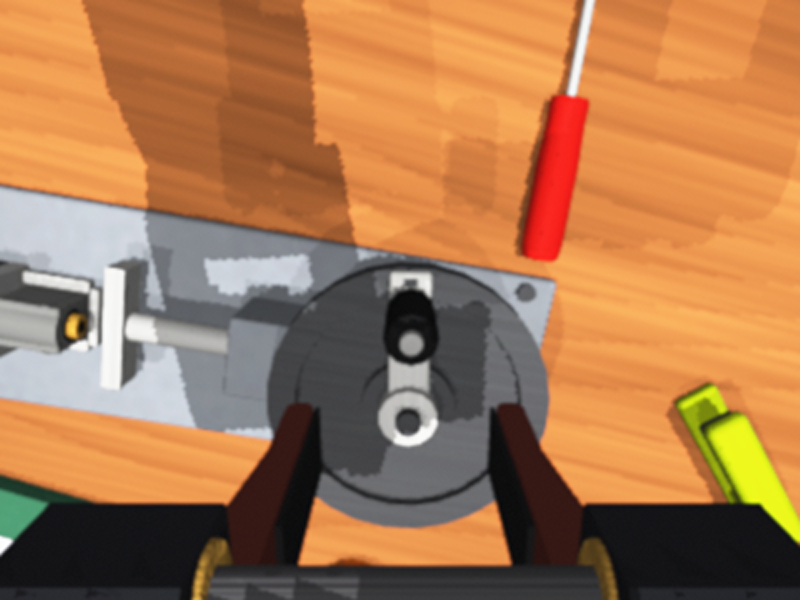

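The wrist view shows the handle top at crop (412,344), the hub at (408,421) and the wheel rim spanning x 268–549 and y 262–527. Now I'll work out the axis.

Run:
```python
from h import *
f='w6.png';P=lambda x,y:(80+(x+.5)/2-.5,40+(y+.5)/2-.5)
o=np.array([563.2,41.3]);a=.0887;Rm=np.array([[np.cos(a),-np.sin(a)],[np.sin(a),np.cos(a)]])
r={}
for n,x,y,z in(('hub',408,421,112),('hub108',408,421,108),('wl',268,394,98),('wr',549,394,98),('wt',408,262,98),('wb',408,527,98),('htop',411.5,344,169),('platenL',113,388,55),('platenR',123,264,55),('corner',555,281,12)):
    w=onz(f,P(x,y),z);r[n]=w;print(n,w.round(1),'press',(Rm.T@(w[:2]-o)).round(1))
print('wheelc',(r['wl']+r['wr'])/2,(r['wt']+r['wb'])/2,np.linalg.norm(r['wl']-r['wr']),np.linalg.norm(r['wt']-r['wb']))
```

```text
hub [546.1 174.8 112. ] press [ -5.2 134.5]
hub108 [547.9 175.3 108. ] press [ -3.3 134.9]
wl [556.8  97.2  98. ] press [-1.4 56.2]
wr [516.3 248.   98. ] press [-28.4 210. ]
wt [465. 153.  98.] press [-87.9 120. ]
wb [619.5 194.7  98. ] press [ 69.7 147.8]
htop [485.3 159.8 169. ] press [-67.1 124.9]
platenL [598.4  -3.2  55. ] press [ 31.1 -47.5]
platenR [517.7  -7.2  55. ] press [-49.7 -44.2]
corner [467.8 255.4  12. ] press [-76.  221.7]
wheelc [536.58062372 172.55776537  98.        ] [542.28158042 173.85025782  98.        ] 156.14112668694523 160.0185694416185
```

```bash
python3 plan.py 485.3 159.6 125 1.829
python3 -m jog '{"delta_rot":[[0,0,0.01],[0,0,0.01],[0,0,0.01],[0,0,0.01],[0,0,0.01]],"translation":[[0.5,1.5,0],[0.5,1.5,30],[0.5,1.5,75],[0.5,1.5,110],[0.5,1.5,128]],"hand":[0.1,0.1,0.1,0.1,0.1]}'
python3 -m jog '{"delta_rot":[[0,0,0],[0,0,0],[0,0,0],[0,0,0]],"translation":[[0,0,0],[0,0,0],[0,0,0],[0,0,0]],"hand":[0.1,0.1,-0.1,-0.3]}'
python3 plan.py 485.3 159.6 125 1.829
```

```text
t [0.1, 2.1, 129.3] r [-0.002, 0.002, 0.004]
14.6 [485.6 157.9 254.3] [ 0.29  0.21  1.85 -0.    1.07 -1.54] [-0.14  1.53 -0.04]
t: 15.1
ee_pos: [483.3, 158.6, 123.5]
orientation: [0.395, -3.115, 0.004]
ft_force: [-0.5, -0.9, -0.5]
width: 48.3
t: 15.5
ee_pos: [485.9, 159.4, 127.6]
orientation: [-0.396, 3.112, -0.002]
ft_force: [-0.1, 0.0, -0.2]
width: 35.9
t [0.6, 0.4, 2.6] r [-0.002, 0.004, -0.005]
15.5 [485.9 159.4 127.6] [ 0.3   0.4   1.95 -0.    0.79 -1.53] [-0.13  0.   -0.18]
```

```bash
cat > st.py <<'E'
from h import *
o=get_obs();C=np.array([544.2,175.0]);d=o['ee_pos'][:2]-C;M=R.from_rotvec(o['orientation']).as_matrix()
phi=np.arctan2(d[1],d[0]);h=np.arctan2(M[1,1],M[0,1]);f=M.T@o['ft_force']
print('t %.2f r %.1f turn %.3f headingerr %.3f tilt %.3f z %.1f F(rad,tan,z)'%(o['t'],np.hypot(*d),(-2.883-phi)%(2*np.pi),(h+np.pi/2-phi+np.pi)%(2*np.pi)-np.pi,np.arccos(-M[2,2]),o['ee_pos'][2]),f.round(1),'w %.1f'%o['width'],'q6 %.2f'%o['qpos'][5])
E
python3 st.py
python3 -m jog '{"delta_rot":[[0,0,0.05],[0,0,0.1],[0,0,0.16],[0,0,0.22],[0,0,0.28]],"translation":[[-0.1,3,0],[-0.3,6.1,0],[-0.8,9.7,0],[-1.5,13.2,0],[-2.4,16.8,0]],"hand":[-0.32,-0.32,-0.32,-0.32,-0.32]}'
python3 st.py
```

```text
t 15.50 r 60.3 turn 6.280 headingerr -0.009 tilt 0.005 z 127.6 F(rad,tan,z) [0.1 0.  0.2] w 35.9 q6 -1.53
t: 16.0
ee_pos: [483.6, 175.7, 127.3]
orientation: [0.046, 3.137, -0.003]
ft_force: [0.2, -4.0, 1.3]
width: 30.1
t 16.00 r 60.6 turn 0.271 headingerr -0.017 tilt 0.004 z 127.3 F(rad,tan,z) [-0.3 -4.  -1.3] w 30.1 q6 -1.21
```

```bash
python3 -m jog '{"delta_rot":[[0,0,0.1],[0,0,0.2],[0,0,0.3],[0,0,0.4],[0,0,0.5]],"translation":[[-0.3,6.1,0],[-1.2,12.1,0],[-2.7,17.9,0],[-4.8,23.6,0],[-7.4,29.1,0]],"hand":[-0.32,-0.32,-0.32,-0.32,-0.32]}'>/dev/null
python3 st.py
python3 -m jog '{"delta_rot":[[0,0,0.1],[0,0,0.2],[0,0,0.3],[0,0,0.4],[0,0,0.5]],"translation":[[-0.3,6.1,0],[-1.2,12.1,0],[-2.7,17.9,0],[-4.8,23.6,0],[-7.4,29.1,0]],"hand":[-0.32,-0.32,-0.32,-0.32,-0.32]}'>/dev/null
python3 st.py
```

```text
t 16.50 r 60.6 turn 0.767 headingerr -0.022 tilt 0.004 z 127.3 F(rad,tan,z) [-0.4 -3.9 -2.1] w 30.0 q6 -0.66
t 17.00 r 60.4 turn 1.255 headingerr -0.034 tilt 0.003 z 127.1 F(rad,tan,z) [-1.2 -6.3 -5. ] w 29.9 q6 -0.14
```

```bash
python3 -m jog '{"delta_rot":[[0,0,0.09],[0,0,0.18],[0,0,0.28],[0,0,0.38],[0,0,0.48]],"translation":[[-0.3,6.1,0],[-1.2,12.1,0],[-2.7,17.9,0],[-4.8,23.6,0],[-7.4,29.1,0]],"hand":[-0.32,-0.32,-0.32,-0.32,-0.32]}'>/dev/null
python3 st.py
```

```text
t 17.50 r 59.9 turn 1.745 headingerr -0.024 tilt 0.003 z 127.1 F(rad,tan,z) [-0.  -7.9 -6.4] w 29.8 q6 0.33
```

```bash
python3 -m jog '{"delta_rot":[[0,0,0.1],[0,0,0.2],[0,0,0.3],[0,0,0.4],[0,0,0.5]],"translation":[[-0.3,6.1,0],[-1.2,12.1,0],[-2.7,17.9,0],[-4.8,23.6,0],[-7.4,29.1,0]],"hand":[-0.32,-0.32,-0.32,-0.32,-0.32]}'>/dev/null
python3 st.py
```

```text
t 18.00 r 60.1 turn 2.245 headingerr -0.025 tilt 0.002 z 127.2 F(rad,tan,z) [-0.3 -9.9 -5.3] w 30.1 q6 0.81
```

```bash
python3 -m jog '{"delta_rot":[[0,0,0.1],[0,0,0.2],[0,0,0.3],[0,0,0.4],[0,0,0.5]],"translation":[[-0.3,6.1,0],[-1.2,12.1,0],[-2.7,17.9,0],[-4.8,23.6,0],[-7.4,29.1,0]],"hand":[-0.32,-0.32,-0.32,-0.32,-0.32]}'>/dev/null
python3 st.py
```

```text
t 18.50 r 60.8 turn 2.746 headingerr -0.024 tilt 0.001 z 127.4 F(rad,tan,z) [-0.2 -9.6 -2.1] w 30.1 q6 1.26
```

```bash
python3 -m jog '{"delta_rot":[[0,0,0.1],[0,0,0.2],[0,0,0.3],[0,0,0.4],[0,0,0.46]],"translation":[[-0.3,6.1,0],[-1.2,12.1,0],[-2.7,17.9,0],[-4.8,23.6,0],[-6.3,26.9,0]],"hand":[-0.32,-0.32,-0.32,-0.32,-0.32]}'>/dev/null
python3 -m jog '{"delta_rot":[[0,0,0],[0,0,0]],"translation":[[0,0,0],[0,0,0]],"hand":[-0.32,-0.32]}'>/dev/null
python3 st.py
```

```text
t 19.20 r 61.7 turn 3.235 headingerr 0.011 tilt 0.004 z 127.2 F(rad,tan,z) [-0.8 -0.9  1. ] w 29.8 q6 1.68
```

```bash
python3 -m jog '{"delta_rot":[[0,0,0],[0,0,0],[0,0,0],[0,0,-0.1],[0,0,-0.24]],"translation":[[0,0,0],[0,0,0],[0,0,0],[0,0,0],[0,0,0]],"hand":[0.5,1,1,1,1]}'
python3 -m jog '{"delta_rot":[[0,0,-0.14],[0,0,-0.28],[0,0,-0.42],[0,0,-0.56],[0,0,-0.7]],"translation":[[0,0,0],[0,0,0],[0,0,0],[0,0,0],[0,0,0]],"hand":[1,1,1,1,1]}'
python3 -m jog '{"delta_rot":[[0,0,-0.14],[0,0,-0.28],[0,0,-0.42],[0,0,-0.56],[0,0,-0.7]],"translation":[[0,0,0],[0,0,0],[0,0,0],[0,0,0],[0,0,0]],"hand":[1,1,1,1,1]}'
python3 -m jog '{"delta_rot":[[0,0,-0.14],[0,0,-0.28],[0,0,-0.42],[0,0,-0.56],[0,0,-0.7]],"translation":[[0,0,0],[0,0,0],[0,0,0],[0,0,0],[0,0,0]],"hand":[1,1,1,1,1]}'
python3 -m jog '{"delta_rot":[[0,0,-0.14],[0,0,-0.28],[0,0,-0.42],[0,0,-0.56],[0,0,-0.7]],"translation":[[0,0,0],[0,0,0],[0,0,0],[0,0,0],[0,0,0]],"hand":[1,1,1,1,1]}'
python3 st.py
```

```text
t: 19.7
ee_pos: [604.7, 185.1, 126.4]
orientation: [3.071, 0.654, 0.003]
ft_force: [0.7, -0.4, 0.3]
width: 66.7
t: 20.2
ee_pos: [604.6, 185.1, 126.4]
orientation: [2.659, 1.669, 0.001]
ft_force: [-0.3, -0.1, -0.2]
width: 87.8
t: 20.7
ee_pos: [604.7, 185.1, 126.4]
orientation: [1.925, 2.479, -0.0]
ft_force: [0.3, 0.1, 0.9]
width: 87.8
t: 21.2
ee_pos: [604.6, 185.1, 126.3]
orientation: [0.959, 2.989, -0.002]
ft_force: [-0.5, -0.2, -0.6]
width: 87.5
t: 21.7
ee_pos: [604.7, 185.1, 126.4]
orientation: [-0.125, 3.137, -0.003]
ft_force: [0.1, -0.3, 0.3]
width: 87.6
t 21.70 r 61.3 turn 3.234 headingerr 3.055 tilt 0.003 z 126.4 F(rad,tan,z) [-0.1 -0.3 -0.3] w 87.6 q6 -1.37
```

```bash
python3 -m jog '{"delta_rot":[[0,0,-0.09],[0,0,-0.09],[0,0,-0.09]],"translation":[[0,0,0],[0,0,0],[0,0,0]],"hand":[1,1,1]}' >/dev/null
python3 - <<'E'
from h import *
im=snap('wrist','w7.png')
cv2.imwrite('pics/w7c.png',cv2.resize(im[100:400,80:480,::-1],None,fx=2,fy=2,interpolation=cv2.INTER_CUBIC))
E
python3 st.py
```

```text
t 22.05 r 61.3 turn 3.235 headingerr 3.137 tilt 0.003 z 126.4 F(rad,tan,z) [-0.5 -0.8 -0.7] w 87.5 q6 -1.45
```

View pics/w7c.png

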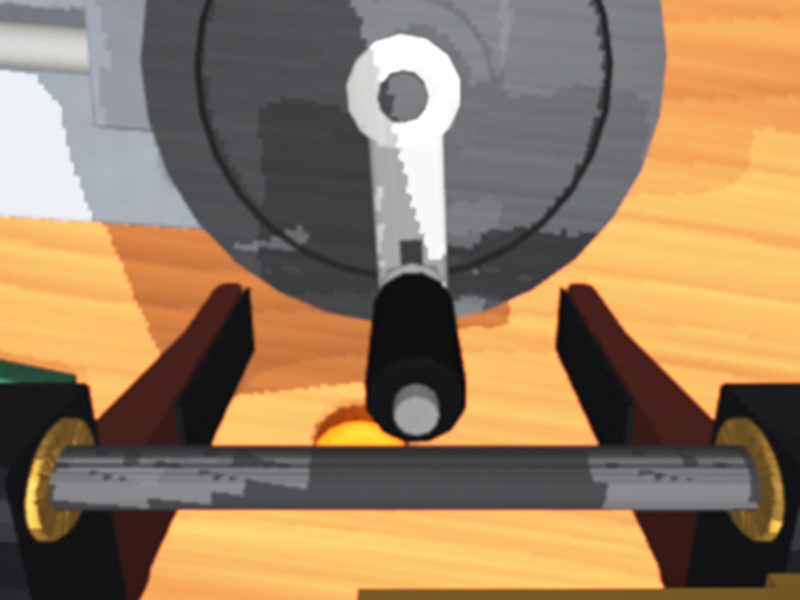

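The handle stands between the open jaws, about 3 mm behind their centre (cap at crop (416,410)). Now the radial check.

Run:
```python
from h import *
f='w7.png';P=lambda x,y:(80+(x+.5)/2-.5,100+(y+.5)/2-.5)
o=get_obs();M=R.from_rotvec(o['orientation']).as_matrix()
for n,x,y,z in(('top',416,409,169),('hub',404,95,112),('base',411,285,119)):
    w=onz(f,P(x,y),z);print(n,w.round(1),(M.T@(w-o['ee_pos'])).round(1))
```

```text
top [606.1 187.3 169. ] [ -1.8   1.8 -42.6]
hub [544.  174.3 112. ] [61.6 -0.9 14.3]
base [598.2 185.2 119. ] [6.4 1.2 7.4]
```

```bash
sed -i 's/544.2,175.0/545.0,174.3/' st.py
python3 -m jog '{"delta_rot":[[0,0,0],[0,0,0],[0,0,0],[0,0,0],[0,0,0]],"translation":[[-0.7,1.5,0],[-0.7,1.5,0],[-0.7,1.5,0],[-0.7,1.5,0],[-0.7,1.5,0]],"hand":[0.4,0,-0.32,-0.32,-0.32]}'
python3 st.py
python3 -m jog '{"delta_rot":[[0,0,0.06],[0,0,0.12],[0,0,0.2],[0,0,0.28],[0,0,0.36]],"translation":[[0.1,-3.7,0],[0.4,-7.3,0],[1.2,-12.1,0],[2.4,-16.9,0],[3.9,-21.5,0]],"hand":[-0.32,-0.32,-0.32,-0.32,-0.32]}'>/dev/null
python3 st.py
```

```text
t: 22.55
ee_pos: [605.1, 186.7, 126.4]
orientation: [-0.256, 3.129, -0.003]
ft_force: [0.3, 0.1, 0.4]
width: 51.3
t 22.55 r 61.4 turn 3.197 headingerr 3.102 tilt 0.003 z 126.4 F(rad,tan,z) [-0.3  0.  -0.4] w 51.3 q6 -1.45
t 23.05 r 60.6 turn 3.559 headingerr 3.100 tilt 0.003 z 126.5 F(rad,tan,z) [0.3 0.2 0.5] w 29.6 q6 -1.12
```

```bash
python3 -m jog '{"delta_rot":[[0,0,0.09],[0,0,0.19],[0,0,0.28],[0,0,0.38],[0,0,0.48]],"translation":[[0.3,-6.1,0],[1.2,-12.1,0],[2.7,-18,0],[4.8,-23.8,0],[7.5,-29.2,0]],"hand":[-0.32,-0.32,-0.32,-0.32,-0.32]}'>/dev/null
python3 st.py
python3 -m jog '{"delta_rot":[[0,0,0.1],[0,0,0.2],[0,0,0.3],[0,0,0.4],[0,0,0.5]],"translation":[[0.3,-6.1,0],[1.2,-12.1,0],[2.7,-18,0],[4.8,-23.8,0],[7.5,-29.2,0]],"hand":[-0.32,-0.32,-0.32,-0.32,-0.32]}'>/dev/null
python3 st.py
```

```text
t 23.55 r 59.4 turn 4.084 headingerr -3.138 tilt 0.003 z 126.4 F(rad,tan,z) [-0.3 -3.9 -0.9] w 29.5 q6 -0.68
t 24.05 r 59.4 turn 4.596 headingerr -3.127 tilt 0.002 z 126.4 F(rad,tan,z) [-0.3 -1.8 -1.1] w 29.7 q6 -0.20
```

```bash
python3 -m jog '{"delta_rot":[[0,0,0.1],[0,0,0.2],[0,0,0.3],[0,0,0.4],[0,0,0.5]],"translation":[[0,-6.1,0],[0.7,-12.1,0],[2,-18,0],[4,-23.8,0],[6.5,-29.2,0]],"hand":[-0.32,-0.32,-0.32,-0.32,-0.32]}'>/dev/null
python3 st.py
python3 -m jog '{"delta_rot":[[0,0,0.1],[0,0,0.2],[0,0,0.3],[0,0,0.4],[0,0,0.5]],"translation":[[0.3,-6.1,0],[1.2,-12.1,0],[2.7,-18,0],[4.8,-23.8,0],[7.5,-29.2,0]],"hand":[-0.32,-0.32,-0.32,-0.32,-0.32]}'>/dev/null
python3 st.py
```

```text
t 24.55 r 60.4 turn 5.089 headingerr -3.134 tilt 0.003 z 126.5 F(rad,tan,z) [ 0.2  0.7 -0.4] w 30.1 q6 0.30
t 25.05 r 60.5 turn 5.584 headingerr -3.139 tilt 0.004 z 126.6 F(rad,tan,z) [-0.7  2.3  0. ] w 29.9 q6 0.83
```

```bash
python3 -m jog '{"delta_rot":[[0,0,0.08],[0,0,0.16],[0,0,0.24],[0,0,0.32],[0,0,0.4]],"translation":[[0.2,-4.9,0],[0.8,-9.7,0],[1.8,-14.5,0],[3.1,-19.2,0],[4.8,-23.8,0]],"hand":[-0.32,-0.32,-0.32,-0.32,-0.32]}'>/dev/null
python3 st.py
python3 -m jog '{"delta_rot":[[0,0,0.08],[0,0,0.16],[0,0,0.24],[0,0,0.3],[0,0,0.3]],"translation":[[0.2,-4.9,0],[0.8,-9.7,0],[1.8,-14.5,0],[2.7,-18,0],[2.7,-18,0]],"hand":[-0.32,-0.32,-0.32,-0.32,-0.32]}'>/dev/null
python3 -m jog '{"delta_rot":[[0,0,0],[0,0,0]],"translation":[[0,0,0],[0,0,0]],"hand":[-0.32,-0.32]}'>/dev/null
python3 st.py
python3 - <<'E'
from h import *
im=snap('wrist','w8.png');snap('top','top2.png')
a=cv2.resize(im[200:400,80:480,::-1],(800,400),interpolation=cv2.INTER_CUBIC)
t=cv2.imread('pics/top2.png')[195:262,200:350]; s=cv2.imread('pics/top.png')[195:262,200:350]
b=np.hstack([cv2.resize(q,(400,179),interpolation=cv2.INTER_CUBIC) for q in(s,t)])
cv2.imwrite('pics/w8c.png',np.vstack([a,b]))
E
```

```text
t 25.55 r 60.7 turn 5.985 headingerr -3.137 tilt 0.004 z 126.6 F(rad,tan,z) [ 0.8  2.5 -0.7] w 30.0 q6 1.27
t 26.25 r 61.3 turn 0.006 headingerr -3.128 tilt 0.003 z 126.2 F(rad,tan,z) [ 0.4 -1.2 -0. ] w 30.1 q6 1.60
```

View pics/w8c.png

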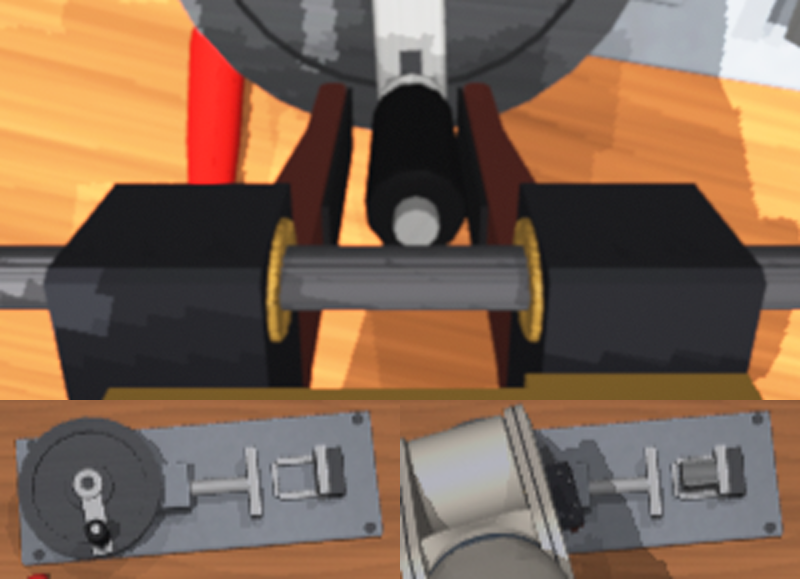

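The handle lies against the right-hand (trailing) finger and the platen is back near its start. Now the remaining angle.

Run:
```python
from h import *
f='w8.png';P=lambda x,y:(80+(x+.5)/2-.5,200+(y+.5)/2-.5)
w=onz(f,P(416,221),169);C=np.array([545,174.3])
o=get_obs();M=R.from_rotvec(o['orientation']).as_matrix();print(w,(M.T@(w-o['ee_pos'])).round(1))
# expected handle centre in hand: +3 mm tool y
p=o['ee_pos']+M[:,1]*3
for n,q in(('cam',w),('contact',p),('start',np.array([485.3,159.7]))): d=q[:2]-C; print(n,-np.arctan2(d[1],d[0])%(2*np.pi),np.hypot(*d))
```

```text
[482.60062509 154.68859103 169.        ] [ -4.    3.4 -42.8]
cam 2.837079190863653 65.40863360966668
contact 2.8396549016670627 61.308583214971286
start 2.9017441743428516 61.45933615001059
```

```bash
python3 -m jog '{"delta_rot":[[0,0,0.03],[0,0,0.065],[0,0,0.065],[0,0,0.065],[0,0,0.065]],"translation":[[0,-2,0],[0.1,-4,0],[0.1,-4,0],[0.1,-4,0],[0.1,-4,0]],"hand":[-0.32,-0.32,-0.32,-0.32,-0.32]}'>/dev/null
python3 st.py
python3 -m jog '{"delta_rot":[[0,0,0],[0,0,0],[0,0,0],[0,0,0],[0,0,0]],"translation":[[0,2.5,0],[0,2.5,0],[0,2.5,0],[0,2.5,0],[0,2.5,0]],"hand":[0,0.4,0.5,0.5,0.5]}'>/dev/null
python3 -m jog '{"delta_rot":[[0,0,0],[0,0,0],[0,0,0],[0,0,0],[0,0,0]],"translation":[[0,0,-20],[0,0,-60],[0,0,-100],[0,0,-128],[0,0,-128]],"hand":[0.5,0.5,0.5,0.5,0.5]}'
python3 st.py
```

```text
t 26.85 r 61.4 turn 0.070 headingerr -3.129 tilt 0.003 z 126.2 F(rad,tan,z) [-0.2  0.9 -0.1] w 29.7 q6 1.67
t: 27.85
ee_pos: [487.3, 161.5, 258.3]
orientation: [3.126, 0.313, 0.015]
ft_force: [-0.2, 0.1, -0.6]
width: 66.0
t 27.85 r 59.1 turn 0.040 headingerr 3.123 tilt 0.010 z 258.3 F(rad,tan,z) [-0.2 -0.1  0.6] w 66.0 q6 1.67
```

```bash
python3 -m jog '{"delta_rot":[[0,0,0],[0,0,0],[0,0,0],[0,0,0],[0,0,0]],"translation":[[0,45,0],[-10,90,0],[-20,135,0],[-30,180,0],[-40,225,0]],"hand":[0.5,0.5,0.5,0.5,0.5]}'>/dev/null
python3 -m jog '{"delta_rot":[[0,0,0],[0,0,0],[0,0,0],[0,0,0],[0,0,0]],"translation":[[0,45,0],[-10,90,0],[-20,135,0],[-30,180,0],[-40,225,0]],"hand":[0.5,0.5,0.5,0.5,0.5]}'
python3 -m jog '{"delta_rot":[[0,0,0],[0,0,0],[0,0,0],[0,0,0],[0,0,0]],"translation":[[0,40,0],[0,60,0],[0,60,0],[0,60,0],[0,60,0]],"hand":[0.5,0.5,0.5,0.5,0.5]}'
python3 - <<'E'
from h import *
snap('top','top3.png');snap('scene','scene3.png')
c=lambda f,a:cv2.resize(cv2.imread('pics/'+f)[a],None,fx=3.5,fy=3.5,interpolation=cv2.INTER_CUBIC)
A=np.s_[195:262,200:312]
b=np.hstack([c('top.png',A),c('top3.png',A)])
B=np.s_[165:255,210:320];d=np.hstack([c('scene3.png',B),c('scene3.png',np.s_[165:255,290:400])])
w=max(b.shape[1],d.shape[1]);pad=lambda q:np.pad(q,((0,0),(0,w-q.shape[1]),(0,0)))
cv2.imwrite('pics/fin.png',np.vstack([pad(b),pad(d)]))
E
```

```text
t: 28.85
ee_pos: [494.9, -297.8, 253.6]
orientation: [3.125, 0.313, 0.001]
ft_force: [1.3, 1.0, 0.7]
width: 66.1
t: 29.35
ee_pos: [507.3, -353.6, 254.4]
orientation: [3.125, 0.315, 0.001]
ft_force: [-0.2, -0.2, -1.4]
width: 66.1
```

View pics/fin.png

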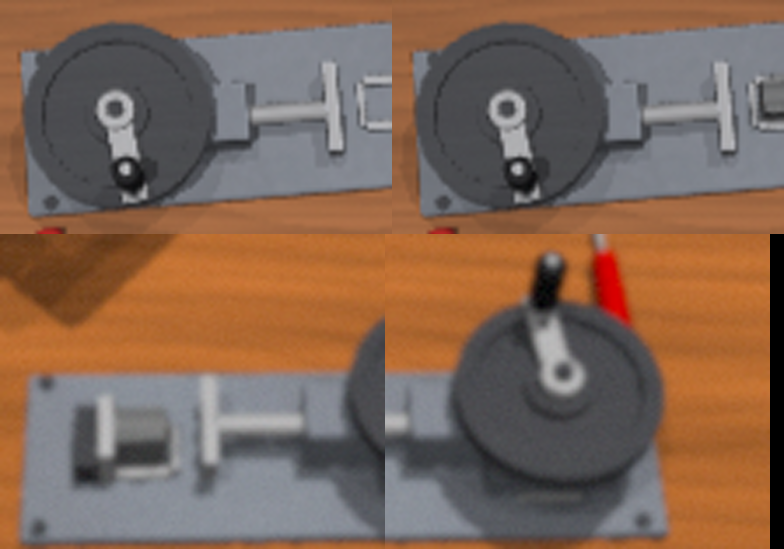

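The handle cap is at the same crop position before and after ((127,172) in both), the ram is back, the block is in the nest and no brass is left standing out. Handing in.

```bash
python3 -c "
from h import *
print(ctrl.close_job())"
```

```text
the job is handed in; nothing more can be done
None
```

I handed the job in at about 29.5 s of the 72 s. The block stands in the nest with its bush towards the ram, and the flywheel has made one clockwise revolution. The hand-in reports no verdict.

**Block:** It first caught on the nest's lip, with up to about 12 N on the tool. I felt it in with small shifts, let go, and confirmed by picture and a light touch that it was down. The touch met its top at a measured 58.4 mm instead of the expected 62 mm. I took that as a height-reading or fingertip error; it does rule out the block standing high.

**Flywheel:** I caged the handle loosely with the jaws along the turn, so there was nothing to push it in or out. I let go once near half a turn to turn the hand back. Radial force at my check points stayed within about 1.2 N, against the 7 N at which the clamp slips; the push along the turn reached about 10 N. The axis came out about 7 mm to the press's −x.

**Last checks:**
- **Turn:** In the top picture the handle sits where it started, to within about a pixel, and the ram is fully back.
- **Bush:** No brass shows standing out of the block. This is from the pictures only; I did not measure how far it went in.
- **Slip and bystanders:** I did not measure the clamp's slip, but the handle is back at its starting spot. I saw no sign of contact with the bystanders and did not measure them afterwards.
- **One disagreement:** The near camera put the handle's radius at 65 mm, where hand contact and the start position gave about 61 mm. I put that down to the slanting close-up view.

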